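Load the paint-pot mixer and hold its lid at the pulse mark

ROBOT

A 7-joint arm with a two-finger parallel gripper is mounted at the origin on the work surface. World frame = base frame: x ahead of the robot, y to its left, z up, the work surface at z = 0. Lengths are in m, angles in rad, forces in N, time in s.
With the tool pointing down it reaches from about 0.4 to 0.85 m from the base axis. Payload 10.4 kg.
Tool frame: the origin (TCP) lies midway between the tips of the shut fingers; the grasp point (between the pads) lies 19 mm behind it (robot.grip_point_offset is the distance from the TCP to the grasp point, in m); y points along the fingers, x is the direction in which the jaws open and shut, and the axes are right-handed (so a half turn about y gives the same grasp; the last joint's range is limited). The gripper opens to 87 mm and grips with 3 to 60 N. Pads are 19 mm wide; open, the fingers measure 117 mm over their backs; the gripper's body (75 mm by 190 mm) begins 51 mm behind the grasp point.
Start: joints at [-1.337, 0.332, -0.065, 1.46, 0.022, 1.35, -0.088], TCP at [0.159, 0.605, 0.223] pointing down, gripper open.
Joint ranges: [-2.6, 2.6], [-0.5, 2.12], [-1.47, 1.34], [0.16, 2.42], [-1.27, 4.41], [0.06, 2.06], [-2.6, 2.6]. Speed limits (rad/s): [2.22, 2.22, 2.79, 2.79, 3.14, 3.14, 3.14].

INTERFACE

Orientations are given as a unit quaternion [x, y, z, w].
In Python, from cell import robot, eyes, finder gives the robot as it stands.
- The arm moves only by the tool servo_tool, never from a script. Its argument "rows" is a list of rows, each an object with "dp": the shift along the tool's x, y, z in mm, a list of three; "roll": the turn about the tool's y in rad; "hand": the gripper command: -1 is shut, 1 is fully open, values between are in proportion. A call has 1 to 20 rows; each row shifts and turns the commanded pose from where the row before left it, along the tool's axes as they then stand; what a row does not reach is not made up. A row lasts 1/8 s, in which the tool goes at most 62.5 mm and 10.7 degrees, less where a joint would pass 70% of its speed; a pose out of reach is approached as far as the arm can. A call is refused whole if a number of a shift passes 62.5 or a number of a turn 0.188, either way. A call with a gripper value outside its range is refused whole. The fingers move at their own pace and stop on an object; the grip force is fixed at half the most. Time passes only in rows, so rows that do not move let the fingers close. It gives the time, the measured TCP pose, the force and the opening at its end, in the units of the state.
- robot.read_state(): the state, without advancing time (a new reading comes with each control period).
- eyes.capture(name): name is "side" or "top"; returns a dict with "pixels" (384x512x3 uint8, red, green, blue), "intrinsics" (3x3 intrinsics, pixels), "extrinsics" (4x4, takes a point from world to camera coordinates). Camera axes: x right, y up, looking along -z (the intrinsics and any distortion apply to the point x, -y, -z); pixel columns grow to the right and rows downward; lengths in m; the calibration is good to about 2 mm. A picture is of the moment at which its call begins. There is no depth.
- robot.hand_in(): hands the job in, once; it reports no verdict.
Trained networks look in a picture, given as the dict that the camera call returned (one of the last four; its "shot" number tells which), for a name from the list of things; names that differ only in an ending like _2 or _b are one class to them, and where a whole thing is asked for, a point or a joint stands for the part that bears it (a point fixed in the world has none). Each returns a list of dicts, best first, with "score" (0 to 1); they miss things now and then, are a little off and sometimes report something else, mostly with a low value. They report only what shows in the picture. A call takes as long as a camera call. They do not tell look-alikes from the thing itself.
- finder.find_in(picture, query): "location" ([x, y, z] in m, in world coordinates, good to about 4 mm: the middle of the surface that is visible of it).
The state is a dict: "t": time; "joint_pos": joint angles; "qd": joint speeds; "joint_efforts": joint torques, N m; "eef_pos": TCP position; "ee_rot": TCP orientation; "force": force on the tool from outside, world axes, zero at the start; "ft_torque": the same for the moment, N m; "grip_width": finger opening in m.
Only numpy, scipy, OpenCV 4.12 (cv2) and the standard library are available. Lean on these libraries where they do the work, as an engineer would, in place of code of your own. Each camera call takes 0.05 s, during which the arm holds its last target. There are 200 camera calls.

TASK

Stand the red and the green paint pot upright in the two pockets of the mixer, one in each (either way round), pushed or dropped fully home. Then put the blue bayonet lid on with its white lugs in the collar's two notches and twist it clockwise, as seen from above, to the yellow half-way pulse mark; never reach the red lock mark, where it clicks. The lid springs back if let go, so finish still gripping it, steady at the yellow mark, and leave everything else on the bench where it is.

Things in the scene. Friction and masses are not known exactly. Their poses are not given: they have to be found in the camera images.
- pot_red_center (a point): Red paint pot with a white cap (coloured dot on top): an upright cylinder, diameter 24 mm, 56 mm tall, about 35 g, standing on the bench. The point is its centre, 28 mm above its foot; z points up to its cap.
- pot_green_center (a point): Green paint pot with a white cap, same size; the point is its centre, 28 mm above its foot.
- pocket0 (a point): Mouth centre of one of the mixer's two pockets: a round hole, 26 mm wide, 24 mm deep, so that a pot fully home stands 32 mm proud and its centre is 4 mm above this point. Round the pockets is a flat floor of 48 mm radius, level with the mouths, inside the collar whose top is 14 mm higher. z is up.
- pocket1 (a point): Mouth centre of the other pocket, 40 mm from the first; otherwise the same.
- mixer_seat (a point): Fixed grey mixer, 136 mm across, 74 mm tall. The point is the centre of its collar's floor, 60 mm above the bench, mid-way between the pockets. x runs through the two 19 mm wide notches for the lugs (at +x and -x, white marks); the pockets lie along y. Collar: opening 97 mm wide, top of lips 14 mm above the floor. Yellow marks (half-way) 0.65 rad and red (lock) 1.25 rad clockwise of the notches.
- lid_grip (a point): Grip of the loose blue domed lid (hollow, clears the pots; 130 g; stands on its rim on the bench): a black upright bar on the dome, 60 mm long (lid's x), 16 mm thick (y), 34 mm tall. The point is on the lid's axis, 64 mm above its underside, 22 mm above the dome, 12 mm below the bar's top. z is up.
- lid_base (a point): Centre of the lid's underside; at mixer_seat when seated. Skirt 90 mm across, lid 42 mm tall without the bar; two white lugs, 14 mm wide, 7 mm tall, stick out at the foot to 54.5 mm from the axis at the lid's +x and -x (white stripes above them). It goes on with its x along the mixer's x, either way round.
- twist (a joint): Turn (rad) of the sprung ring in the collar that the seated lid's lugs push round: 0 at rest, growing clockwise seen from above. The lid turns about 0.05 (play) before it moves. Yellow mark: 0.6. From about 0.95 a lug rides on the lock pin; lock at 1.2. Spring: 0.04 N m at rest, 0.11 N m at the yellow mark. Past about 0.1 the lugs are under the lips (2.5 mm vertical play).
- lid: The same blue lid as a whole; its origin and axes are those of lid_base.
- gloss_jar: White screw jar of gloss medium, 66 mm across, 75 mm tall; not to be disturbed. Origin at the centre of its foot.
- tape_roll: Yellow roll of tape lying flat, 100 mm across, 24 mm tall; not to be disturbed. Origin under its centre.
- brush: Paint brush lying on the bench near the robot; not to be disturbed.
- tub: Open white plastic tub, 90 mm across, 100 mm tall; not to be disturbed. Origin at the centre of its foot.
- medium_bottle: White bottle with an orange label, 70 mm across, 130 mm tall; not to be disturbed. Origin at the centre of its foot.
- paint_tube: Red paint tube lying flat, 135 mm by 32 mm, 16 mm tall, long along its x; not to be disturbed. Origin under its centre.
Things that resemble listed ones, but are neither listed nor needed, are in the scene too. Of the things shaped like the part that bears pot_red_center, the red one is meant.

How it is judged:
On the way, in this order (a step that is already met when the one before it is completed fails the run):
1. both pots stand upright and fully home, one in each pocket ((((horizontal distance between pot_red_center and pocket0 below 0.004 m and z of pot_red_center in the frame of pocket0 below 0.007 m) and (horizontal distance between pot_green_center and pocket1 below 0.004 m and z of pot_green_center in the frame of pocket1 below 0.007 m)) or ((horizontal distance between pot_red_center and pocket1 below 0.004 m and z of pot_red_center in the frame of pocket1 below 0.007 m) and (horizontal distance between pot_green_center and pocket0 below 0.004 m and z of pot_green_center in the frame of pocket0 below 0.007 m))) and angle between each of pot_red_center, pot_green_center's own z axis and vertical below 0.15 rad), for 0.2 s.
2. the lid is seated on the collar's floor with its lugs in the notches, not yet twisted (all of step 1 and distance between lid_base and mixer_seat below 0.006 m and angle between lid_base's own z axis and vertical below 0.08 rad and value of joint twist below 0.25 rad and angle between the x axis of lid_base and the x axis of mixer_seat, either way round below 0.2 rad), for 0.1 s.
At the end, for the whole second after the job is handed in: Both pots upright and home in the pockets, one in each (centre under 7 mm above the mouth, within 4 mm of its axis); lid level, underside within 6 mm of the seat, gripped and still with the carrier ring at 0.45 to 0.75 rad (yellow mark 0.6) through the last second (all of step 1 and distance between lid_base and mixer_seat below 0.006 m and angle between lid_base's own z axis and vertical below 0.08 rad and value of joint twist between 0.45 and 0.75 rad and angle between the x axis of lid_base and the x axis of mixer_seat, either way round between 0.45 and 0.88 rad and contact force between the fingers and lid above 0.5 N and velocity of joint twist between -0.1 and 0.1 rad/s); the arm keeps its last pose, push and grip.
It fails at once if the lid is twisted on to the lock click (carrier ring beyond 0.95 rad) (value of joint twist above 0.95 rad).
It fails at once if a bystander is moved by more than 30 mm (distance of any of gloss_jar, tape_roll, brush, tub, medium_bottle, paint_tube from where it was at the start of the episode above 0.03 m).
It also fails if it takes over 70 s, if anything falls off the work surface, if the arm or the gripper's body presses on something with over 40 N, if the wrist force passes 120 N, or if a joint passes its speed limit or range.

## Working session

There is one attempt and no reset: what is moved stays moved. The work goes in short steps, Python scripts to look and compute and a tool call to move; the robot and the scene stay as the last step left them, time stands still between calls to the robot, and variables do not carry over. Pictures are saved under pics/ and viewed, about 8 in all and at most 12, crops included, and the job is handed in when it is done.

Besides the shell and the picture viewer there is one more tool, called after ">>>" as name(argument=value, ...) on one line, values as JSON. servo_tool: Moves the arm, as the interface text tells. Its arguments: {"type":"object","properties":{"rows":{"type":"array","items":{"type":"object","properties":{"dp":{"type":"array","items":{"type":"number"}},"roll":{"type":"number"},"hand":{"type":"number"}}}}},"required":["rows"]}

```bash
mkdir -p pics; ls
cat > h.py <<'E'
import numpy as np, cv2
from cell import robot, eyes, finder
def ray(p,u,v):
    K=np.array(p["intrinsics"]);E=np.array(p["extrinsics"])
    d=np.linalg.inv(K)@[u,v,1]; d=np.array([d[0],-d[1],-d[2]])
    R=E[:3,:3];return -R.T@E[:3,3], R.T@d
def atz(p,u,v,z):
    o,d=ray(p,u,v); return o+d*(z-o[2])/d[2]
def proj(p,X):
    E=np.array(p["extrinsics"]);c=E[:3,:3]@np.array(X)+E[:3,3]
    q=np.array(p["intrinsics"])@[c[0],-c[1],-c[2]];return q[:2]/q[2]
def save(p,n,s=1.5):
    cv2.imwrite(n,cv2.resize(np.array(p["pixels"])[...,::-1],None,fx=s,fy=s))
E
python3 - <<'E'
from h import *
np.set_printoptions(precision=4,suppress=True)
s=robot.read_state();print({k:np.round(s[k],4) for k in("t","eef_pos","ee_rot","force","grip_width")}, robot.grip_point_offset)
for n in("top","side"):
    p=eyes.capture(n);save(p,f"pics/{n}0.png");np.save(f"{n}0.npy",p,allow_pickle=True)
    print(n,[k for k in p]);print(ray(p,256,192))
    for q in("pot_red_center","pot_green_center","mixer_seat","lid_grip","lid","pocket0","lid_base"):
        try:print(q,[(np.round(r["location"],3),round(r["score"],2)) for r in finder.find_in(p,q)[:4]])
        except Exception as e:print(q,e)
E
```

```text
pics
{'t': np.float64(0.0), 'eef_pos': array([0.1587, 0.6041, 0.2217]), 'ee_rot': array([ 0.5603,  0.4315, -0.4322, -0.5596]), 'force': array([-0.0345, -0.1473, -0.27  ]), 'grip_width': np.float64(0.0872)} 0.0187
top ['pixels', 'intrinsics', 'extrinsics', 'shot']
(array([0.3865, 0.0127, 1.1307]), array([ 0.1832, -0.0136, -0.9831]))
pot_red_center [(array([ 0.604, -0.267,  0.055]), 0.53), (array([ 0.56 , -0.217,  0.058]), 0.51)]
pot_green_center [(array([ 0.484, -0.19 ,  0.055]), 0.43)]
mixer_seat [(array([0.52 , 0.058, 0.061]), 0.74), (array([0.699, 0.248, 0.076]), 0.24)]
lid_grip [(array([0.527, 0.228, 0.042]), 0.9), (array([0.525, 0.057, 0.061]), 0.54)]
lid [(array([0.527, 0.229, 0.043]), 0.67)]
pocket0 [(array([0.525, 0.054, 0.059]), 0.58)]
lid_base [(array([0.529, 0.228, 0.042]), 0.81)]
side ['pixels', 'intrinsics', 'extrinsics', 'shot']
(array([ 0.126 , -0.4282,  0.7134]), array([ 0.5007,  0.4634, -0.7316]))
pot_red_center [(array([ 0.568, -0.34 ,  0.047]), 0.85), (array([ 0.6  , -0.277,  0.04 ]), 0.81), (array([ 0.631, -0.212,  0.038]), 0.61), (array([ 0.556, -0.232,  0.044]), 0.47)]
pot_green_center [(array([ 0.48 , -0.204,  0.046]), 0.72), (array([0.517, 0.219, 0.043]), 0.28)]
mixer_seat [(array([0.518, 0.043, 0.06 ]), 0.62)]
lid_grip [(array([0.516, 0.22 , 0.044]), 0.64), (array([ 0.367, -0.037,  0.018]), 0.35)]
lid [(array([0.518, 0.221, 0.041]), 0.84), (array([0.521, 0.041, 0.06 ]), 0.59)]
pocket0 [(array([0.512, 0.041, 0.058]), 0.76), (array([0.516, 0.223, 0.042]), 0.72)]
lid_base [(array([0.52 , 0.224, 0.045]), 0.89)]
```

View pics/top0.png

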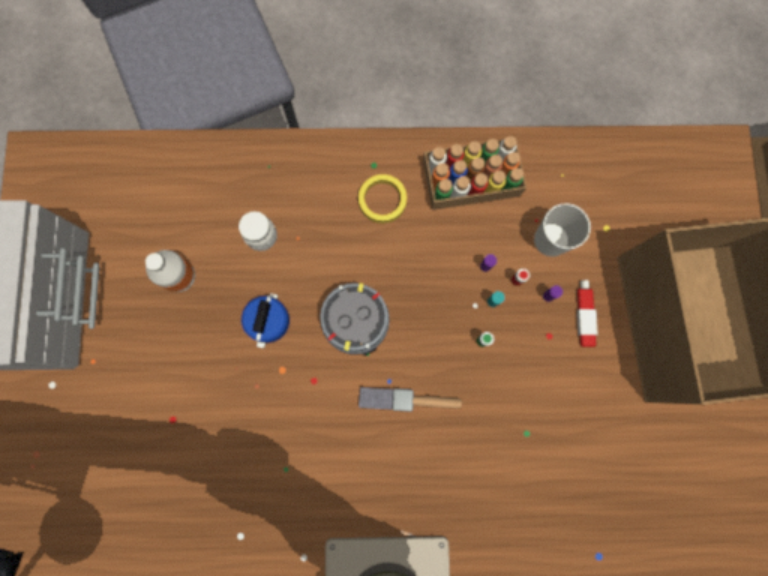

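View pics/side0.png

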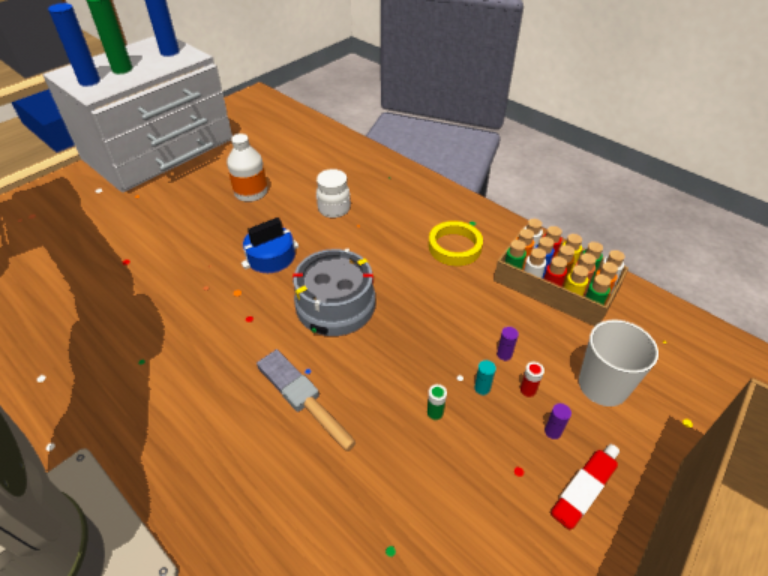

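Run:
```python
from h import *
from scipy.spatial.transform import Rotation as Ro
np.set_printoptions(precision=4,suppress=True)
print(Ro.from_quat(robot.read_state()["ee_rot"]).as_matrix())
P={n:np.load(f"{n}0.npy",allow_pickle=True).item() for n in("top","side")}
rng={"red":[((0,120,90),(8,255,255)),((172,120,90),(180,255,255))],"green":[((55,90,40),(85,255,255))],"teal":[((85,90,40),(98,255,255))],"purple":[((125,80,30),(160,255,255))],"blue":[((105,120,40),(124,255,255))],"yellow":[((26,150,120),(34,255,255))],"white":[((0,0,150),(180,60,255))]}
for n,p in P.items():
    hsv=cv2.cvtColor(np.array(p["pixels"]),cv2.COLOR_RGB2HSV)
    for c,l in rng.items():
        m=sum(cv2.inRange(hsv,*x) for x in l)
        k,_,st,ce=cv2.connectedComponentsWithStats(m.astype(np.uint8))
        for i in range(1,k):
            if st[i,4]>=4 and st[i,4]<1500:
                b=atz(p,*ce[i],.056)
                if .3<b[0]<.8 and -.4<b[1]<.35: print(n,c,st[i],ce[i],"z56",b[:2],"z74",atz(p,*ce[i],.074)[:2])
p=P["top"];im=np.array(p["pixels"])[...,::-1]
a=cv2.resize(im[178:248,152:268],None,fx=6,fy=6,interpolation=cv2.INTER_CUBIC)
cv2.imwrite("pics/c1.png",a)
```

```text
[[ 0.2539  0.     -0.9672]
 [ 0.9672  0.0001  0.2539]
 [ 0.0001 -1.      0.    ]]
top red [313 118  12  12  53] [317.9057 124.7925] z56 [ 0.7908 -0.1921] z74 [ 0.784  -0.1886]
top red [356 146   3   2   6] [357.  146.5] z56 [ 0.7214 -0.3062] z74 [ 0.7157 -0.3008]
top red [346 181   6   5  21] [348.619  182.7619] z56 [ 0.611  -0.2747] z74 [ 0.6072 -0.2699]
top red [342 189   5   1   5] [344. 189.] z56 [ 0.5925 -0.2601] z74 [ 0.589  -0.2555]
top red [384 192  13  14 153] [390.0065 198.817 ] z56 [ 0.5616 -0.393 ] z74 [ 0.5587 -0.3862]
top red [248 195   6   5  14] [250.2143 196.7857] z56 [0.5728 0.0149] z74 [0.5697 0.0148]
top red [219 222   5   5  13] [220.8462 223.7692] z56 [0.4952 0.1002] z74 [0.4934 0.0987]
top red [364 222   5   5  21] [365.8571 223.8095] z56 [ 0.4895 -0.3176] z74 [ 0.4878 -0.3121]
top red [386 224  12   8  88] [391.8409 227.3068] z56 [ 0.4784 -0.392 ] z74 [ 0.4769 -0.3852]
top red [207 252   5   5  20] [208.75 253.75] z56 [0.4105 0.1343] z74 [0.4101 0.1323]
top green [337 118  11   7  36] [341.     122.0556] z56 [ 0.7987 -0.2624] z74 [ 0.7918 -0.2578]
top green [2
[... 5477 characters left out ...]
5076 0.0296] z74 [0.4971 0.0171]
side white [212 214  14   2  15] [218.9333 214.6   ] z56 [0.4661 0.002 ] z74 [ 0.4568 -0.0098]
side white [227 214   4   1   4] [228.5 214. ] z56 [ 0.4823 -0.0127] z74 [ 0.4725 -0.0241]
side white [ 393  214   46   57 1322] [412.2042 237.1067] z56 [ 0.7089 -0.3498] z74 [ 0.693 -0.352]
side white [172 234  40  37 472] [193.1271 253.8877] z56 [ 0.3565 -0.0362] z74 [ 0.3502 -0.047 ]
side white [351 242  12  12  59] [355.9661 248.8136] z56 [ 0.5998 -0.2775] z74 [ 0.5869 -0.2817]
side white [305 250   4   4  10] [306.3 251.7] z56 [ 0.5225 -0.2055] z74 [ 0.5117 -0.2116]
side white [286 257  12  13  74] [291.2703 263.6892] z56 [ 0.4784 -0.2009] z74 [ 0.4688 -0.2071]
```

View pics/c1.png

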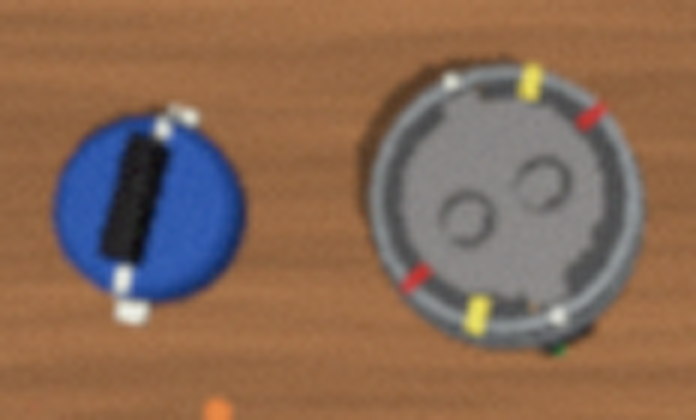

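```bash
cat >> h.py <<'E'
from scipy.spatial.transform import Rotation as Ro
np.set_printoptions(precision=4,suppress=True)
def yaw(s):
    m=Ro.from_quat(s["ee_rot"]).as_matrix();return np.arctan2(m[1,0],m[0,0])
def go(t,yw=None):
    "tool dp (mm, no turn) to world TCP target; roll to yaw"
    s=robot.read_state();y=yaw(s);d=1000*(np.array(t)-s["eef_pos"])
    print("t",round(float(s["t"]),2),"tcp",np.array(s["eef_pos"]),"yaw",round(y,4),"w",s["grip_width"],"F",np.array(s["force"]))
    print(" dp",[round(float(v),1) for v in (d[0]*np.cos(y)+d[1]*np.sin(y),-d[2],-d[0]*np.sin(y)+d[1]*np.cos(y))],"roll",None if yw is None else round(y-yw,4))
E
python3 - <<'E'
from h import *
p=np.load("top0.npy",allow_pickle=True).item();q=np.load("side0.npy",allow_pickle=True).item()
c=lambda u,v,z:atz(p,152+(u+.5)/6-.5,178+(v+.5)/6-.5,z)[:2]
ang=lambda a,b:np.arctan2(*(a-b)[::-1])
for n,a,b,z in[("notch",(452,80),(557,316),.074),("yel",(531,82),(477,315),.074),("red",(590,118),(417,279),.074),("pock",(467,218),(545,183),.06),("lidstr",(163,127),(122,280),.04),("bar",(149,140),(119,258),.076),("lug",(182,113),(131,312),.0035)]:
    A,B=c(*a,z),c(*b,z);print(n,A,B,"mid",(A+B)/2,"ang",ang(A,B),"len",np.linalg.norm(A-B))
# side view marks
for n,a,b in[("red",(245.4,183.6),(198,183)),("yel",(240.9,173.9),(200.5,192.5))]:
    A,B=atz(q,*a,.074)[:2],atz(q,*b,.074)[:2];print("side",n,(A+B)/2,ang(A,B))
print("bottle top",atz(p,153/1.5,262/1.5,.13))
# lid circle from blue mask in top
hsv=cv2.cvtColor(np.array(p["pixels"]),cv2.COLOR_RGB2HSV);m=cv2.inRange(hsv,(105,100,30),(126,255,255));m[:, :150]=0;m[:,200:]=0;m[:190]=0;m[235:]=0
pts=np.argwhere(m)[:,::-1];print("lid circle",cv2.minEnclosingCircle(cv2.convexHull(pts.astype(np.int32))), atz(p,*cv2.minEnclosingCircle(pts.astype(np.int32))[0],.02))
h=robot.read_state();go([.45,.25,.3],.42)
E
```

```text
notch [0.5876 0.0815] [0.4742 0.0323] mid [0.5309 0.0569] ang 0.4088885885201896 len 0.12366023723946054
yel [0.5862 0.0437] [0.4751 0.0699] mid [0.5307 0.0568] ang -0.2313729159893616 len 0.11408783142087396
red [0.5683 0.0157] [0.4925 0.0981] mid [0.5304 0.0569] ang -0.8262318696500852 len 0.11199936735630865
pock [0.5229 0.0753] [0.5393 0.0377] mid [0.5311 0.0565] ang 1.984131937404563 len 0.04098089006574487
lidstr [0.5724 0.2256] [0.4973 0.2439] mid [0.5348 0.2348] ang -0.2389204080405428 len 0.07728953915407523
bar [0.5601 0.2251] [0.504  0.2379] mid [0.532  0.2315] ang -0.225247305689834 len 0.057503763849009695
lug [0.5857 0.2233] [0.4849 0.2468] mid [0.5353 0.235 ] ang -0.229100558768894 len 0.10352507252200155
side red [0.528  0.0568] -0.8372984621763635
side yel [0.528  0.0584] -0.2283734506710677
bottle top [0.6264 0.4187 0.13  ]
lid circle ((176.46829223632812, 212.48780822753906), 15.542136192321777) [0.5343 0.2354 0.02  ]
t 0.8 tcp [0.1587 0.6045 0.2226] yaw 1.314 w 0.0867928655993995 F [ 0.1058 -0.189  -0.3756]
 dp [-269.0, -77.4, -371.8] roll 0.894
```

>>> servo_tool(rows=[{"dp": [0, -12, 0], "roll": 0.149, "hand": 0.1}, {"dp": [0, -12, 0], "roll": 0.149, "hand": 0.1}, {"dp": [0, -12, 0], "roll": 0.149, "hand": 0.1}, {"dp": [0, -12, 0], "roll": 0.149, "hand": 0.1}, {"dp": [0, -12, 0], "roll": 0.149, "hand": 0.1}, {"dp": [0, -12, 0], "roll": 0.149, "hand": 0.1}, {"dp": [12, 0, -45], "roll": 0, "hand": 0.1}, {"dp": [12, 0, -45], "roll": 0, "hand": 0.1}, {"dp": [12, 0, -45], "roll": 0, "hand": 0.1}, {"dp": [12, 0, -45], "roll": 0, "hand": 0.1}, {"dp": [12, 0, -45], "roll": 0, "hand": 0.1}, {"dp": [12, 0, -45], "roll": 0, "hand": 0.1}, {"dp": [12, 0, -45], "roll": 0, "hand": 0.1}, {"dp": [12, 0, -45], "roll": 0, "hand": 0.1}, {"dp": [12, 0, -45], "roll": 0, "hand": 0.1}, {"dp": [12, 0, -45], "roll": 0, "hand": 0.1}])

```text
t: 2.8
eef_pos: [0.4526, 0.2413, 0.2948]
ee_rot: [-0.691, -0.148, 0.147, 0.692]
force: [0.2, 0.1, -0.2]
grip_width: 0.048
```

```bash
python3 -c "
from h import *
go([.4855,-.1975,.15],.416)"
```

```text
t 2.8 tcp [0.4526 0.2413 0.2948] yaw 0.4201 w 0.047971462131667704 F [ 0.2239  0.1088 -0.2047]
 dp [-148.9, 144.8, -414.0] roll 0.0041
```

>>> servo_tool(rows=[{"dp": [-13.5, 13, -37.6], "roll": 0.004, "hand": 0.1}, {"dp": [-13.5, 13, -37.6], "roll": 0, "hand": 0.1}, {"dp": [-13.5, 13, -37.6], "roll": 0, "hand": 0.1}, {"dp": [-13.5, 13, -37.6], "roll": 0, "hand": 0.1}, {"dp": [-13.5, 13, -37.6], "roll": 0, "hand": 0.1}, {"dp": [-13.5, 13, -37.6], "roll": 0, "hand": 0.1}, {"dp": [-13.5, 13, -37.6], "roll": 0, "hand": 0.1}, {"dp": [-13.5, 13, -37.6], "roll": 0, "hand": 0.1}, {"dp": [-13.5, 13, -37.6], "roll": 0, "hand": 0.1}, {"dp": [-13.5, 13, -37.6], "roll": 0, "hand": 0.1}, {"dp": [-13.5, 13, -37.6], "roll": 0, "hand": 0.1}, {"dp": [0, 0, 0], "roll": 0, "hand": 0.1}, {"dp": [0, 0, 0], "roll": 0, "hand": 0.1}])

```text
t: 4.42
eef_pos: [0.4834, -0.1953, 0.1516]
ee_rot: [-0.692, -0.146, 0.146, 0.692]
force: [0.7, 0.5, 0.1]
grip_width: 0.0477
```

```bash
python3 -c "
from h import *
go([.4855,-.1975,.027],.416)
p=eyes.capture('side');save(p,'pics/s1.png')
print(proj(p,robot.read_state()['eef_pos'])*1.5)"
```

```text
t 4.42 tcp [ 0.4834 -0.1953  0.1516] yaw 0.4161 w 0.047655475114478055 F [0.696  0.4528 0.0896]
 dp [1.1, 124.6, -2.9] roll 0.0001
[441.1185 348.3702]
```

View pics/s1.png

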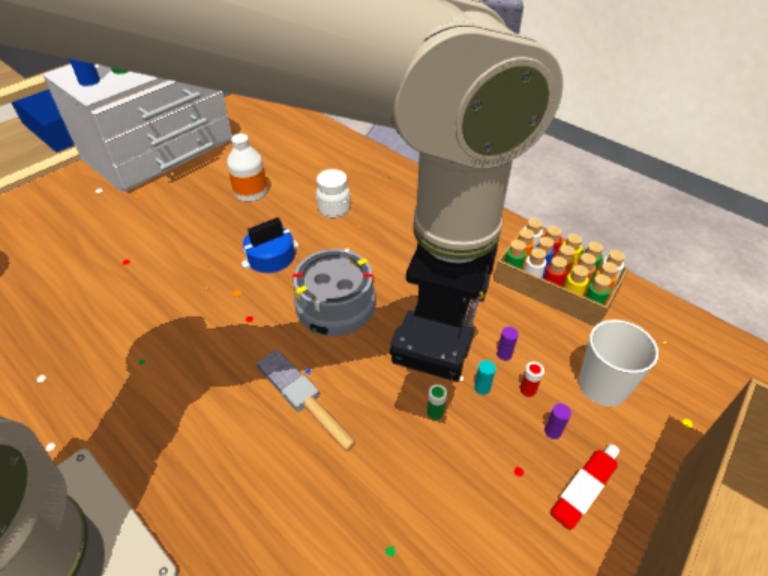

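>>> servo_tool(rows=[{"dp": [1, 20, -2.9], "roll": 0, "hand": 0.1}, {"dp": [0, 25, 0], "roll": 0, "hand": 0.1}, {"dp": [0, 25, 0], "roll": 0, "hand": 0.1}, {"dp": [0, 25, 0], "roll": 0, "hand": 0.1}, {"dp": [0, 20, 0], "roll": 0, "hand": 0.1}, {"dp": [0, 9.5, 0], "roll": 0, "hand": 0.1}, {"dp": [0, 0, 0], "roll": 0, "hand": -1}, {"dp": [0, 0, 0], "roll": 0, "hand": -1}, {"dp": [0, 0, 0], "roll": 0, "hand": -1}, {"dp": [0, 0, 0], "roll": 0, "hand": -1}, {"dp": [0, 0, 0], "roll": 0, "hand": -1}, {"dp": [0, 0, 0], "roll": 0, "hand": -1}])

```text
t: 5.98
eef_pos: [0.4859, -0.1981, 0.0276]
ee_rot: [0.692, 0.146, -0.146, -0.692]
force: [-0.7, 0.9, 6.4]
grip_width: 0.0232
```

>>> servo_tool(rows=[{"dp": [0, -20, 0], "roll": 0, "hand": -1}, {"dp": [0, -30, 0], "roll": 0, "hand": -1}, {"dp": [0, -30, 0], "roll": 0, "hand": -1}, {"dp": [0, -30, 0], "roll": 0, "hand": -1}, {"dp": [0, 0, 0], "roll": 0, "hand": -1}])

```text
t: 6.6
eef_pos: [0.4865, -0.1987, 0.1398]
ee_rot: [0.692, 0.147, -0.144, -0.692]
force: [1.6, -0.1, -1.7]
grip_width: 0.0229
```

```bash
python3 -c "
from h import *
go([.5214,.0753,.13],.416)"
```

```text
t 6.6 tcp [ 0.4865 -0.1987  0.1398] yaw 0.4155 w 0.02289344930097256 F [ 1.6072 -0.1404 -1.6816]
 dp [142.5, 9.8, 236.6] roll -0.0005
```

>>> servo_tool(rows=[{"dp": [20.4, 0, 33.8], "roll": 0, "hand": -1}, {"dp": [20.4, 0, 33.8], "roll": 0, "hand": -1}, {"dp": [20.4, 0, 33.8], "roll": 0, "hand": -1}, {"dp": [20.4, 0, 33.8], "roll": 0, "hand": -1}, {"dp": [20.4, 0, 33.8], "roll": 0, "hand": -1}, {"dp": [20.4, 0, 33.8], "roll": 0, "hand": -1}, {"dp": [20.4, 0, 33.8], "roll": 0, "hand": -1}, {"dp": [0, 10, 0], "roll": 0, "hand": -1}, {"dp": [0, 0, 0], "roll": 0, "hand": -1}, {"dp": [0, 0, 0], "roll": 0, "hand": -1}])

```text
t: 7.85
eef_pos: [0.5202, 0.0748, 0.1271]
ee_rot: [0.692, 0.145, -0.145, -0.692]
force: [-0.1, 0.2, 0.1]
grip_width: 0.0232
```

```bash
python3 -c "
from h import *
go([.5214,.0753,.11],.416)
p=eyes.capture('side');np.save('s2.npy',p)
a=np.array(p['pixels'])[120:260,150:310,::-1]
cv2.imwrite('pics/s2.png',cv2.resize(a,None,fx=4,fy=4,interpolation=cv2.INTER_CUBIC))
t=np.array(robot.read_state()['eef_pos'])
for z in(t[2],t[2]-.027): print((proj(p,[t[0],t[1],z])-[150,120])*4)
print((proj(p,[.5214,.0753,.06])-[150,120])*4)"
```

```text
t 7.85 tcp [0.5202 0.0748 0.1271] yaw 0.4141 w 0.02319497768726845 F [-0.0504  0.1728  0.0906]
 dp [1.3, 17.1, -0.0] roll -0.0019
[249.6758 180.7068]
[253.3984 214.0927]
[259.4903 260.0771]
```

View pics/s2.png

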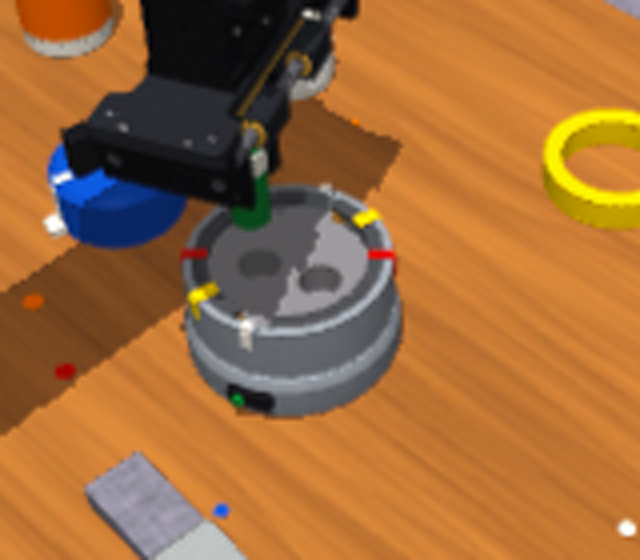

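```bash
python3 -c "
from h import *
p=np.load('s2.npy',allow_pickle=True).item()
hsv=cv2.cvtColor(np.array(p['pixels']),cv2.COLOR_RGB2HSV)
m=cv2.inRange(hsv,(50,60,25),(88,255,255))[150:180,200:225]
print(np.array(p['pixels'])[150:180,204:222,1]); print(m[:, 4:22]//255)
t=[.5202,.0748,.1271]
th=np.linspace(0,6.28,100)
for zf in(.0995,):
  c=np.array([proj(p,[t[0]+.012*np.cos(a),t[1]+.012*np.sin(a),zf]) for a in th]);print(c.min(0),c.max(0))
c=np.array([proj(p,[.5214+.013*np.cos(a),.0753+.013*np.sin(a),.06]) for a in th]);print('pocket',c.min(0),c.max(0))
im=np.array(p['pixels']).astype(int).sum(2)//3;print(im[178:194,204:224])
"
```

```text
[[ 44  44  45  44  43  35  46  88  57  77  58  35  34  25  19  19  22  34]
 [ 44  44  45  44  44  45  65 110 102 129 121  67  24  19  19  20  29  55]
 [ 42  44  44  45  43  41  56  89 105  99 101 112  35  21  19  24  46  72]
 [ 39  44  44  44  39  30  56  99 103  94  87  97  64  22  20  32  65  75]
 [ 51  43  44  42  31  22  53 103  98  81  65  93  59  22  22  39  72  74]
 [ 44  44  43  37  22  24  56 101  87  65  65  82  43  21  17  30  74  72]
 [ 44  44  39  25  21  28  60  89  73  54  72  66  28  20  12  31  75  74]
 [ 44  40  30  19  21  38  56  54  62  86 102 108  53  18  13  29  73  75]
 [ 41  30  21  17  22  47  53  43  52 128 160 152  90  15  13  24  62  76]
 [ 25  20  20  14  20  44  48  27  70 165 150 130 111  16  14  23  57  76]
 [ 25  24  20  13  16  33  38  14  42 110 135 130 112  16  14  19  49  74]
 [ 24  24  20  11  15  26  18   8  39 105 135 131 110  17  16  27  59  73]
 [ 16  16  13  10  11  13   8   9  29  86 134 124  93  19  26  50  61  71]
 [  9   9  10  11  10  10   9   9  26  81 125 102  61  36  46  72  72  71]
 [ 18  14  12  10  12   9  10   9  15  51  92  69 
[... 3069 characters left out ...]
  78  87
   87  87]
 [ 87  86  87  87  85  73  60  63  65  65  65  64  64  64  61  64  79  87
   91 102]
 [ 88  88  87  87  87  79  62  63  65  64  65  64  64  63  63  69  85  88
  105 147]
 [ 87  88  87  87  87  85  73  66  65  67  69  70  69  67  70  80  87  91
  117 155]
 [ 88  88  87  88  88  87  86  78  75  80  85  87  87  83  87  88  87 105
  156 152]
 [ 87  87  87  87  88  87  88  87  87  87  87  87  87  88  87  87  88 104
  157 151]
 [ 94  87  87  88  87  87  88  87  88  88  87  88  88  87  88  87  88 105
  156 153]
 [100  84  87  87  87  87  87  88  87  87  87  87  88  87  87  88  87 104
  156 156]
 [ 65  68  85  88  88  87  88  88  87  87  87  87  87  87  87  88  91 117
  157 156]]
```

>>> servo_tool(rows=[{"dp": [1, 15, -1], "roll": 0, "hand": -1}, {"dp": [0, 15, 0], "roll": 0, "hand": -1}, {"dp": [0, 5, 0], "roll": 0, "hand": -1}, {"dp": [0, 3, 0], "roll": 0, "hand": -1}, {"dp": [0, 3, 0], "roll": 0, "hand": -1}, {"dp": [0, 0, 0], "roll": 0, "hand": -1}])

```text
t: 8.65
eef_pos: [0.5217, 0.0757, 0.0861]
ee_rot: [-0.692, -0.146, 0.146, 0.692]
force: [0.5, -0.1, -0.3]
grip_width: 0.0232
```

>>> servo_tool(rows=[{"dp": [0, 3, 0], "roll": 0, "hand": -1}, {"dp": [0, 3, 0], "roll": 0, "hand": -1}, {"dp": [0, 0, 0], "roll": 0, "hand": -1}])

```text
t: 9.02
eef_pos: [0.5215, 0.0756, 0.0798]
ee_rot: [-0.692, -0.146, 0.146, 0.692]
force: [-0.7, -0.6, -0.7]
grip_width: 0.023
```

```bash
python3 -c "
from h import *
for i in range(4):
  eyes.capture('side');go([.5214,.0743,.0636],.416)"
```

```text
t 9.07 tcp [0.5216 0.0756 0.0799] yaw 0.416 w 0.023269782919658467 F [-0.4844 -1.3683 -0.2717]
 dp [-0.7, 16.3, -1.1] roll -0.0
t 9.12 tcp [0.5216 0.0756 0.08  ] yaw 0.416 w 0.023181695693164844 F [-0.7945  0.0009 -0.5374]
 dp [-0.7, 16.4, -1.1] roll -0.0
t 9.18 tcp [0.5217 0.0756 0.08  ] yaw 0.416 w 0.02307093467704084 F [ 0.4014  0.839  -1.281 ]
 dp [-0.8, 16.4, -1.1] roll 0.0
t 9.22 tcp [0.5216 0.0756 0.08  ] yaw 0.416 w 0.02315763412230714 F [ 0.3514  0.4099 -0.8422]
 dp [-0.8, 16.4, -1.1] roll 0.0
```

>>> servo_tool(rows=[{"dp": [0, 5, 0], "roll": 0, "hand": -1}, {"dp": [0, 5, 0], "roll": 0, "hand": -1}, {"dp": [0, 4, 0], "roll": 0, "hand": -1}, {"dp": [0, 2, 0], "roll": 0, "hand": -1}, {"dp": [0, 0, 0], "roll": 0, "hand": -1}])

```text
t: 9.85
eef_pos: [0.5216, 0.0755, 0.0639]
ee_rot: [0.692, 0.146, -0.146, -0.692]
force: [-0.1, -0.3, -0.4]
grip_width: 0.0235
```

>>> servo_tool(rows=[{"dp": [0, 0, 0], "roll": 0, "hand": -0.22}, {"dp": [0, 0, 0], "roll": 0, "hand": -0.22}, {"dp": [0, -5, 0], "roll": 0, "hand": -0.22}, {"dp": [0, -20, 0], "roll": 0, "hand": -0.22}, {"dp": [0, -35, 0], "roll": 0, "hand": -0.22}, {"dp": [0, -35, 0], "roll": 0, "hand": 0.1}, {"dp": [0, 0, 0], "roll": 0, "hand": 0.1}])

```text
t: 10.72
eef_pos: [0.5233, 0.0759, 0.1618]
ee_rot: [-0.691, -0.148, 0.144, 0.692]
force: [0.2, 0.0, -1.4]
grip_width: 0.0448
```

```bash
python3 -c "
from h import *
go([.6095,-.274,.155],.416)"
```

```text
t 10.72 tcp [0.5233 0.0759 0.1618] yaw 0.4159 w 0.04481051186786207 F [ 0.1546  0.0477 -1.4272]
 dp [-62.5, 6.8, -354.9] roll -0.0001
```

>>> servo_tool(rows=[{"dp": [-6.3, 0, -35.5], "roll": 0, "hand": 0.1}, {"dp": [-6.3, 0, -35.5], "roll": 0, "hand": 0.1}, {"dp": [-6.3, 0, -35.5], "roll": 0, "hand": 0.1}, {"dp": [-6.3, 0, -35.5], "roll": 0, "hand": 0.1}, {"dp": [-6.3, 0, -35.5], "roll": 0, "hand": 0.1}, {"dp": [-6.3, 0, -35.5], "roll": 0, "hand": 0.1}, {"dp": [-6.3, 0, -35.5], "roll": 0, "hand": 0.1}, {"dp": [-6.3, 0, -35.5], "roll": 0, "hand": 0.1}, {"dp": [-6.3, 0, -35.5], "roll": 0, "hand": 0.1}, {"dp": [-6.3, 0, -35.5], "roll": 0, "hand": 0.1}, {"dp": [0, 0, 0], "roll": 0, "hand": 0.1}, {"dp": [0, 0, 0], "roll": 0, "hand": 0.1}])

```text
t: 12.22
eef_pos: [0.6073, -0.2739, 0.1582]
ee_rot: [-0.691, -0.146, 0.146, 0.692]
force: [-0.6, 0.3, 0.6]
grip_width: 0.048
```

```bash
python3 -c "
from h import *
p=eyes.capture('side');go([.6095,-.274,.0275],.416)
hsv=cv2.cvtColor(np.array(p['pixels']),cv2.COLOR_RGB2HSV);print(cv2.connectedComponentsWithStats(cv2.inRange(hsv,(0,120,90),(8,255,255)))[2])
a=np.array(p['pixels'])[120:260,150:310,::-1]
cv2.imwrite('pics/s3.png',cv2.resize(a,None,fx=4,fy=4,interpolation=cv2.INTER_CUBIC))
"
```

```text
t 12.28 tcp [ 0.6076 -0.2733  0.1584] yaw 0.417 w 0.047618813551143974 F [-0.3016  0.4993  0.6495]
 dp [1.5, 130.9, -1.4] roll 0.001
[[     0      0    512    384 195713]
 [    82    173      5      4     15]
 [   195    182      7      4     20]
 [   242    182      7      7     23]
 [   163    211      6      4     20]
 [   338    217      4      1      4]
 [   335    218      1      1      1]
 [   343    218      2      2      2]
 [   334    220      1      1      1]
 [   333    225      1      1      1]
 [   332    229      1      1      1]
 [   331    233      1      2      2]
 [   331    237      1      1      1]
 [   340    239      1      1      1]
 [   335    240      1      1      1]
 [   338    240      1      1      1]
 [   353    243      8      7     43]
 [   205    245      1      1      1]
 [   347    250     13     15    118]
 [   372    268      3      1      3]
 [   368    271      1      1      1]
 [   367    274      1      1      1]
 [   381    275      1      1      1]
 [   365    279      1      1      1]
 [   363    284      1      1      1]
 [   363    288      1      1      1]
 [   372    291      2      2      2]
 [   389    300     23     23    318]
 [   343    311      7      7     36]
 [   367    332     22     21    274]]
```

View pics/s3.png

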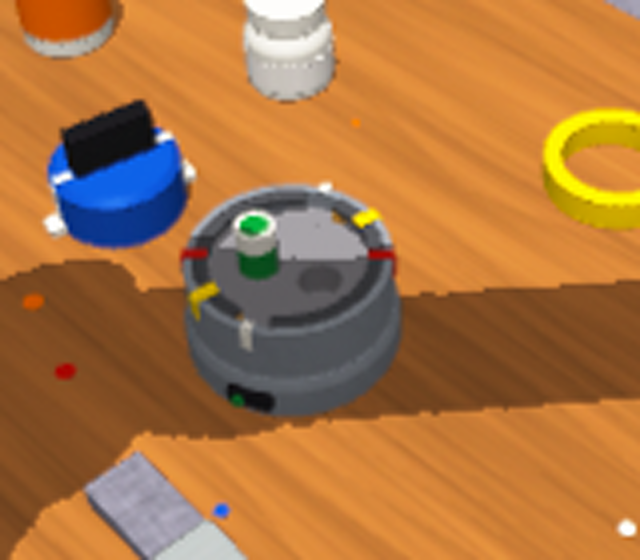

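>>> servo_tool(rows=[{"dp": [1.5, 20, -1.2], "roll": 0, "hand": 0.1}, {"dp": [0, 25, 0], "roll": 0, "hand": 0.1}, {"dp": [0, 25, 0], "roll": 0, "hand": 0.1}, {"dp": [0, 25, 0], "roll": 0, "hand": 0.1}, {"dp": [0, 25, 0], "roll": 0, "hand": 0.1}, {"dp": [0, 11, 0], "roll": 0, "hand": 0.1}, {"dp": [0, 0, 0], "roll": 0, "hand": -1}, {"dp": [0, 0, 0], "roll": 0, "hand": -1}, {"dp": [0, 0, 0], "roll": 0, "hand": -1}, {"dp": [0, 0, 0], "roll": 0, "hand": -1}, {"dp": [0, 0, 0], "roll": 0, "hand": -1}])

```text
t: 13.65
eef_pos: [0.6099, -0.2753, 0.0288]
ee_rot: [0.692, 0.146, -0.146, -0.692]
force: [-1.9, 1.2, 6.2]
grip_width: 0.0235
```

>>> servo_tool(rows=[{"dp": [0, -15, 0], "roll": 0, "hand": -1}, {"dp": [0, -25, 0], "roll": 0, "hand": -1}, {"dp": [0, -35, 0], "roll": 0, "hand": -1}, {"dp": [0, -35, 0], "roll": 0, "hand": -1}, {"dp": [0, 0, 0], "roll": 0, "hand": -1}])

```text
t: 14.28
eef_pos: [0.6106, -0.2761, 0.1418]
ee_rot: [0.693, 0.147, -0.144, -0.691]
force: [0.6, 0.3, -0.4]
grip_width: 0.0231
```

```bash
python3 -c "
from h import *
go([.5376,.0387,.127],.416)"
```

```text
t 14.28 tcp [ 0.6106 -0.2761  0.1418] yaw 0.4157 w 0.02308103402698071 F [ 0.5583  0.3253 -0.4366]
 dp [60.3, 14.8, 317.5] roll -0.0003
```

>>> servo_tool(rows=[{"dp": [6.7, 0, 35.3], "roll": 0, "hand": -1}, {"dp": [6.7, 0, 35.3], "roll": 0, "hand": -1}, {"dp": [6.7, 0, 35.3], "roll": 0, "hand": -1}, {"dp": [6.7, 0, 35.3], "roll": 0, "hand": -1}, {"dp": [6.7, 0, 35.3], "roll": 0, "hand": -1}, {"dp": [6.7, 0, 35.3], "roll": 0, "hand": -1}, {"dp": [6.7, 0, 35.3], "roll": 0, "hand": -1}, {"dp": [6.7, 0, 35.3], "roll": 0, "hand": -1}, {"dp": [6.7, 0, 35.3], "roll": 0, "hand": -1}, {"dp": [0, 20, 0], "roll": 0, "hand": -1}, {"dp": [0, 0, 0], "roll": 0, "hand": -1}, {"dp": [0, 0, 0], "roll": 0, "hand": -1}])

```text
t: 15.78
eef_pos: [0.5362, 0.0392, 0.1184]
ee_rot: [0.692, 0.146, -0.146, -0.692]
force: [-0.1, 0.6, -0.2]
grip_width: 0.0235
```

```bash
python3 -c "
from h import *
p=eyes.capture('side');go([.5378,.0389,.1],.416)
t=robot.read_state()['eef_pos']
a=np.array(p['pixels'])[140:220,180:280,::-1]
cv2.imwrite('pics/s4.png',cv2.resize(a,None,fx=7,fy=7,interpolation=cv2.INTER_CUBIC))
th=np.linspace(0,6.28,100)
c=np.array([proj(p,[t[0]+.012*np.cos(a),t[1]+.012*np.sin(a),t[2]-.0288]) for a in th]);print(c.min(0),c.max(0))
c=np.array([proj(p,[.5378+.013*np.cos(a),.0389+.013*np.sin(a),.06]) for a in th]);print('pocket',c.min(0),c.max(0))
im=np.array(p['pixels']).astype(int);print(im[172:196,222:240].sum(2)//3);print(im[168:190,216:238,0]-im[168:190,216:238,1])
"
```

```text
t 15.82 tcp [0.5364 0.0392 0.1186] yaw 0.4148 w 0.023003798754418443 F [ 0.5161 -0.3523 -0.2234]
 dp [1.1, 18.6, -0.8] roll -0.0012
[223.8469 176.8472] [233.98   184.0346]
pocket [224.6697 184.9778] [235.3793 192.7448]
[[ 21  16  12  12  10  10  10  22  41  41  43  45  44  47  48  48  47  58]
 [ 42  34  21  10  10  10   9  19  37  40  50  69  52  42  43  48  57  77]
 [ 39  42  37  10  13   9  10  18  36  40  50  73  68  55  45  46  78 116]
 [ 19  29  21   9  13  20  11  18  37  41  48  69  75  75  74  58  69 103]
 [ 12  11  11  11  19  39  13  16  33  41  52  77  87  85  88  83  61  65]
 [ 17  12  12  10  12  17  13  18  36  42  51  78  88  87  88  85  67  54]
 [ 42  23  19  14  15  18  16  21  37  41  50  75  87  88  88  87  81  72]
 [ 82  48  33  27  28  34  34  31  42  41  46  68  88  88  88  88  88  86]
 [ 83  50  40  41  42  42  42  43  41  40  48  70  87  88  88  87  88  88]
 [ 85  64  38  42  43  41  42  42  41  41  56  80  88  88  88  87  88  87]
 [ 88  84  51  44  41  41  42  41  44  55  73  88  88  88  87  88  87  88]
 [ 88  86  75  62  54  54  48  51  62  75  88  88  88  8
[... 2266 characters left out ...]
0 111 111 111 106  82  34   3
    2   3   2   3]
 [-38 -50 -45 -12   2   3   3   6  30  65  84  88  95  91  70  37   2   3
    2   2   2   3]
 [-64 -61 -52 -20   3   3   3   2   2   5  17  28  45  33   2   2   3   3
    3   2   2   3]
 [-64 -61 -52 -20   2   3   3   2   3   2   2   2   3   3   2   3   3   3
    3   3   3   2]
 [-64 -63 -54 -23   1   3   3   2   3   2   2   2   2   2   3   2   3   3
    3   3   3   3]
 [-64 -60 -54 -24   3   3   2   3   3   2   2   1   2   3   2   3   2   3
    3   2   2   3]
 [-62 -48 -31  -7   3   2   3   2   2   2   1   2   3   2   2   2   2   2
    3   2   2   3]
 [-35 -17   3   3   3   3   3   3   3   2   2   1   2   2   2   3   3   2
    3   3   3   2]]
```

View pics/s4.png

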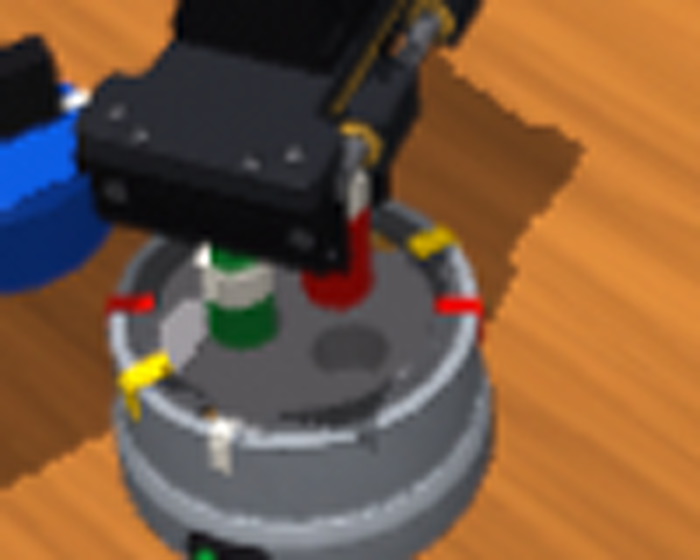

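>>> servo_tool(rows=[{"dp": [1, 10, -1.5], "roll": 0, "hand": -1}, {"dp": [0, 10, 0], "roll": 0, "hand": -1}, {"dp": [0, 5, 0], "roll": 0, "hand": -1}, {"dp": [0, 0, 0], "roll": 0, "hand": -1}, {"dp": [0, 0, 0], "roll": 0, "hand": -1}])

```text
t: 16.45
eef_pos: [0.5378, 0.0389, 0.0932]
ee_rot: [-0.692, -0.146, 0.146, 0.692]
force: [-0.0, 0.6, -0.1]
grip_width: 0.0231
```

```bash
python3 -c "
from h import *
go([.5378,.0389,.088],.416);eyes.capture('side');go([.5378,.0389,.088],.416)"
```

```text
t 16.45 tcp [0.5378 0.0389 0.0932] yaw 0.416 w 0.023136045302423858 F [-0.019   0.5822 -0.1158]
 dp [-0.0, 5.2, -0.0] roll -0.0
t 16.5 tcp [0.5379 0.039  0.0933] yaw 0.416 w 0.023081579521384166 F [-0.231  -1.0743  0.3691]
 dp [-0.1, 5.3, -0.0] roll 0.0
```

>>> servo_tool(rows=[{"dp": [0, 2, -1.1], "roll": 0, "hand": -1}, {"dp": [0, 2, 0], "roll": 0, "hand": -1}, {"dp": [0, 2, 0], "roll": 0, "hand": -1}, {"dp": [0, 2, 0], "roll": 0, "hand": -1}, {"dp": [0, 0, 0], "roll": 0, "hand": -1}])

```text
t: 17.12
eef_pos: [0.538, 0.0379, 0.0848]
ee_rot: [-0.692, -0.146, 0.146, 0.692]
force: [0.3, -0.1, -0.8]
grip_width: 0.0232
```

>>> servo_tool(rows=[{"dp": [0, 4, 0], "roll": 0, "hand": -1}, {"dp": [0, 4, 0], "roll": 0, "hand": -1}, {"dp": [0, 4, 0], "roll": 0, "hand": -1}, {"dp": [0, 4, 0], "roll": 0, "hand": -1}, {"dp": [0, 3.5, 0], "roll": 0, "hand": -1}, {"dp": [0, 0, 0], "roll": 0, "hand": -1}])

```text
t: 17.88
eef_pos: [0.5379, 0.0379, 0.0652]
ee_rot: [0.692, 0.146, -0.146, -0.692]
force: [0.2, 0.0, -0.0]
grip_width: 0.0235
```

>>> servo_tool(rows=[{"dp": [0, 0, 0], "roll": 0, "hand": -0.22}, {"dp": [0, 0, 0], "roll": 0, "hand": -0.22}, {"dp": [0, -5, 0], "roll": 0, "hand": -0.22}, {"dp": [0, -20, 0], "roll": 0, "hand": -0.22}, {"dp": [0, -35, 0], "roll": 0, "hand": -0.22}, {"dp": [0, -35, 0], "roll": 0, "hand": 0.1}, {"dp": [0, -5, 15], "roll": -0.154, "hand": 0.1}, {"dp": [0, 0, 15], "roll": -0.154, "hand": 0.1}, {"dp": [0, 0, 15], "roll": -0.154, "hand": 0.1}, {"dp": [0, 0, 0], "roll": -0.154, "hand": 0.1}, {"dp": [0, 0, 0], "roll": -0.154, "hand": 0.1}, {"dp": [0, 0, 0], "roll": -0.154, "hand": 0.1}, {"dp": [0, 0, 0], "roll": 0, "hand": 0.1}])

```text
t: 19.5
eef_pos: [0.5141, 0.0754, 0.1659]
ee_rot: [-0.554, -0.439, 0.439, 0.555]
force: [0.1, -0.6, -0.3]
grip_width: 0.0481
```

```bash
python3 -c "
from h import *
go([.5335,.234,.15],1.341)
for n in('side',):
  p=eyes.capture(n);a=np.array(p['pixels'])[110:220,150:270,::-1]
  cv2.imwrite('pics/s5.png',cv2.resize(a,None,fx=5,fy=5,interpolation=cv2.INTER_CUBIC))
  for X in([.5335,.234,.076],[.5335,.234,.042]): print((proj(p,X)-[150,110])*5)
  u=np.array([np.cos(-.23),np.sin(-.23),0])
  for s in(-1,1):
    for z,r in((.076,.03),(.0035,.0545),(.042,.03)): print(s,z,(proj(p,np.array([.5335,.234,z])+s*r*u)-[150,110])*5)
"
```

```text
t 19.5 tcp [0.5141 0.0754 0.1659] yaw 1.3388 w 0.048061727044635155 F [ 0.1242 -0.5965 -0.2981]
 dp [158.8, 15.9, 17.6] roll -0.0022
[135.2441 194.9831]
[144.6514 242.96  ]
-1 0.076 [ 82.9497 215.7662]
-1 0.0035 [ 64.1557 332.7856]
-1 0.042 [ 93.7448 263.7893]
1 0.076 [186.3283 174.6809]
1 0.0035 [241.7948 257.8492]
1 0.042 [194.4082 222.6013]
```

View pics/s5.png

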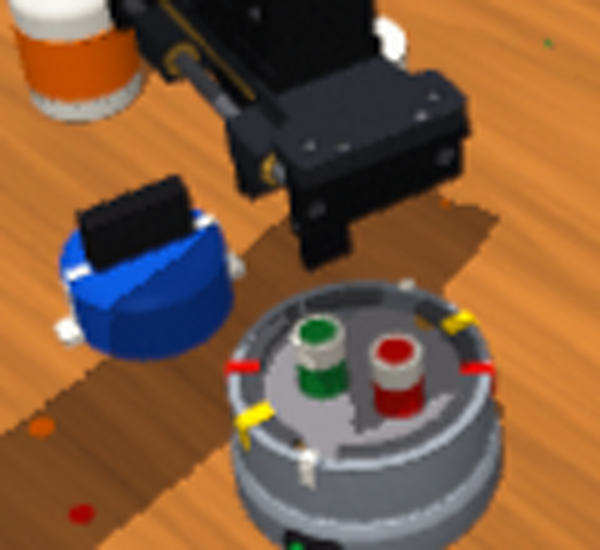

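>>> servo_tool(rows=[{"dp": [31.8, 0, 3.5], "roll": 0, "hand": 0.1}, {"dp": [31.8, 0, 3.5], "roll": 0, "hand": 0.1}, {"dp": [31.8, 0, 3.5], "roll": 0, "hand": 0.1}, {"dp": [31.8, 10, 3.5], "roll": 0, "hand": 0.1}, {"dp": [31.8, 20, 3.5], "roll": 0, "hand": 0.1}, {"dp": [0, 25, 0], "roll": 0, "hand": 0.1}, {"dp": [0, 25, 0], "roll": 0, "hand": 0.1}, {"dp": [0, 0, 0], "roll": 0, "hand": 0.1}, {"dp": [0, 0, 0], "roll": 0, "hand": 0.1}])

```text
t: 20.68
eef_pos: [0.5339, 0.2344, 0.0866]
ee_rot: [0.555, 0.439, -0.438, -0.555]
force: [0.2, -0.2, -0.4]
grip_width: 0.0474
```

```bash
python3 -c "
from h import *
go([.5335,.234,.048],1.341)"
```

```text
t 20.68 tcp [0.5339 0.2344 0.0866] yaw 1.3383 w 0.047437859720711045 F [ 0.1584 -0.2138 -0.3647]
 dp [-0.5, 38.6, 0.3] roll -0.0027
```

>>> servo_tool(rows=[{"dp": [0, 15, 0], "roll": 0, "hand": 0.1}, {"dp": [0, 15, 0], "roll": 0, "hand": 0.1}, {"dp": [0, 8, 0], "roll": 0, "hand": 0.1}, {"dp": [0, 0, 0], "roll": 0, "hand": -1}, {"dp": [0, 0, 0], "roll": 0, "hand": -1}, {"dp": [0, 0, 0], "roll": 0, "hand": -1}, {"dp": [0, 0, 0], "roll": 0, "hand": -1}, {"dp": [0, 0, 0], "roll": 0, "hand": -1}, {"dp": [0, 0, 0], "roll": 0, "hand": -1}])

```text
t: 21.8
eef_pos: [0.5335, 0.2344, 0.0478]
ee_rot: [-0.554, -0.439, 0.439, 0.554]
force: [-0.2, -0.8, 2.6]
grip_width: 0.0158
```

>>> servo_tool(rows=[{"dp": [0, -15, 0], "roll": 0, "hand": -1}, {"dp": [0, -25, 0], "roll": 0, "hand": -1}, {"dp": [0, -30, 0], "roll": 0, "hand": -1}, {"dp": [0, -30, 0], "roll": 0, "hand": -1}, {"dp": [0, -15, 0], "roll": 0, "hand": -1}, {"dp": [0, 0, 0], "roll": 0, "hand": -1}])

```text
t: 22.55
eef_pos: [0.5337, 0.2345, 0.1634]
ee_rot: [-0.554, -0.44, 0.438, 0.554]
force: [0.3, 0.4, -2.2]
grip_width: 0.0159
```

```bash
python3 -c "
from h import *
go([.5298,.0571,.1625],1.987)"
```

```text
t 22.55 tcp [0.5337 0.2345 0.1634] yaw 1.34 w 0.015885153175251993 F [ 0.3089  0.4286 -2.2172]
 dp [-173.6, 0.9, -36.8] roll -0.647
```

>>> servo_tool(rows=[{"dp": [0, -5, 0], "roll": 0, "hand": -1}, {"dp": [-24.8, 0, -5.3], "roll": 0, "hand": -1}, {"dp": [-24.8, 0, -5.3], "roll": 0, "hand": -1}, {"dp": [-24.8, 0, -5.3], "roll": 0, "hand": -1}, {"dp": [-24.8, 0, -5.3], "roll": 0, "hand": -1}, {"dp": [-24.8, 0, -5.3], "roll": 0, "hand": -1}, {"dp": [-24.8, 0, -5.3], "roll": 0, "hand": -1}, {"dp": [-24.8, 0, -5.3], "roll": 0, "hand": -1}, {"dp": [0, 0, 0], "roll": -0.108, "hand": -1}, {"dp": [0, 0, 0], "roll": -0.108, "hand": -1}, {"dp": [0, 0, 0], "roll": -0.108, "hand": -1}, {"dp": [0, 0, 0], "roll": -0.108, "hand": -1}, {"dp": [0, 0, 0], "roll": -0.108, "hand": -1}, {"dp": [0, 0, 0], "roll": -0.107, "hand": -1}, {"dp": [0, 0, 0], "roll": 0, "hand": -1}, {"dp": [0, 0, 0], "roll": 0, "hand": -1}])

```text
t: 24.55
eef_pos: [0.5296, 0.0561, 0.1675]
ee_rot: [0.387, 0.592, -0.592, -0.387]
force: [0.5, 1.0, -1.5]
grip_width: 0.0157
```

```bash
python3 -c "
from h import *
go([.5298,.0569,.145],1.987)
p=eyes.capture('side');np.save('s6.npy',p);a=np.array(p['pixels'])[110:240,150:280,::-1]
cv2.imwrite('pics/s6.png',cv2.resize(a,None,fx=4.6,fy=4.6,interpolation=cv2.INTER_CUBIC))
t=robot.read_state();e=t['eef_pos'];y=yaw(t)-np.pi/2
u=np.array([np.cos(y),np.sin(y),0])
for s in(-1,1):
    for dz,r in((.0035,.0545),(.036,.045)): print(s,dz,(proj(p,np.array([e[0],e[1],e[2]-.048+dz])+s*r*u)-[150,110])*4.6)
    print('notch',(proj(p,np.array([.5298,.0569,.074])+s*.062*np.array([np.cos(.416),np.sin(.416),0]))-[150,110])*4.6)
"
```

```text
t 24.55 tcp [0.5296 0.0561 0.1675] yaw 1.9838 w 0.015669920988945853 F [ 0.5185  1.0091 -1.5198]
 dp [0.7, 22.5, -0.5] roll -0.0032
-1 0.0035 [282.1858 341.0846]
-1 0.036 [284.6174 279.601 ]
notch [284.0671 418.8217]
1 0.0035 [366.9122 200.6786]
1 0.036 [356.7897 163.9218]
notch [375.6772 259.0893]
```

View pics/s6.png

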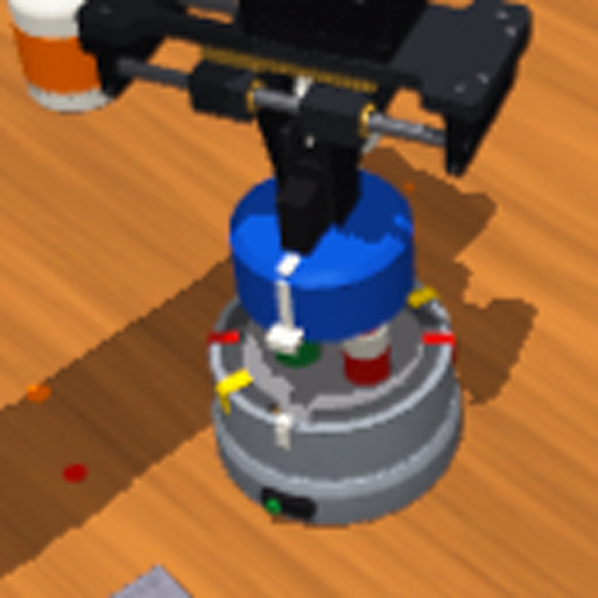

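>>> servo_tool(rows=[{"dp": [0.7, 10, -0.5], "roll": -0.003, "hand": -1}, {"dp": [0, 12, 0], "roll": 0, "hand": -1}, {"dp": [0, 12, 0], "roll": 0, "hand": -1}, {"dp": [0, 8, 0], "roll": 0, "hand": -1}, {"dp": [0, 0, 0], "roll": 0, "hand": -1}])

```text
t: 25.22
eef_pos: [0.5295, 0.0576, 0.1248]
ee_rot: [-0.385, -0.593, 0.593, 0.385]
force: [0.0, -0.2, -1.4]
grip_width: 0.0155
```

>>> servo_tool(rows=[{"dp": [0, 3, 0], "roll": 0, "hand": -1}, {"dp": [0, 3, 0], "roll": 0, "hand": -1}, {"dp": [0, 0, 0], "roll": 0, "hand": -1}])

```text
t: 25.6
eef_pos: [0.5298, 0.0577, 0.1194]
ee_rot: [-0.385, -0.593, 0.593, 0.385]
force: [-0.5, 0.5, -0.8]
grip_width: 0.0161
```

>>> servo_tool(rows=[{"dp": [0, 3, 0], "roll": 0, "hand": -1}, {"dp": [0, 3, 0], "roll": 0, "hand": -1}, {"dp": [0, 2, 0], "roll": 0, "hand": -1}, {"dp": [0, 0, 0], "roll": 0, "hand": -1}])

```text
t: 26.1
eef_pos: [0.5298, 0.0577, 0.1113]
ee_rot: [-0.385, -0.593, 0.593, 0.385]
force: [0.3, -0.2, -0.0]
grip_width: 0.0158
```

>>> servo_tool(rows=[{"dp": [0, 2, 0], "roll": 0, "hand": -1}, {"dp": [0, 1.3, 0], "roll": 0, "hand": -1}, {"dp": [0, 0, 0], "roll": 0, "hand": -1}, {"dp": [0, 0, 0], "roll": 0, "hand": -1}])

```text
t: 26.6
eef_pos: [0.5299, 0.0577, 0.1083]
ee_rot: [0.385, 0.593, -0.593, -0.385]
force: [0.7, -0.4, -1.4]
grip_width: 0.0158
```

```bash
python3 -c "
from h import *
go([.5298,.0569,.108],1.987)
for q in range(3): eyes.capture('side');print(np.array(robot.read_state()['force']),np.array(robot.read_state()['ft_torque']))"
```

```text
t 26.6 tcp [0.5299 0.0577 0.1083] yaw 1.99 w 0.015814029189807014 F [ 0.7429 -0.3796 -1.3709]
 dp [-0.7, 0.3, 0.5] roll 0.003
[ 0.3116  0.4617 -0.7852] [0.0662 0.0642 0.0046]
[-0.0871  0.3335 -0.9497] [-0.0001  0.0277 -0.0697]
[ 0.1723  0.1802 -0.9346] [ 0.0096 -0.0046 -0.0075]
```

>>> servo_tool(rows=[{"dp": [0, 1, 0], "roll": 0, "hand": -1}, {"dp": [0, 0, 0], "roll": 0, "hand": -1}, {"dp": [0, 0, 0], "roll": 0, "hand": -1}])

```text
t: 27.12
eef_pos: [0.5301, 0.0577, 0.1078]
ee_rot: [0.385, 0.593, -0.593, -0.385]
force: [-2.3, -0.0, 6.0]
grip_width: 0.0159
```

>>> servo_tool(rows=[{"dp": [0, 0, 0], "roll": 0.06, "hand": -1}, {"dp": [0, 0, 0], "roll": 0.06, "hand": -1}, {"dp": [0, 0, 0], "roll": 0.06, "hand": -1}, {"dp": [0, 0, 0], "roll": 0.06, "hand": -1}, {"dp": [0, 0, 0], "roll": 0.06, "hand": -1}, {"dp": [0, 0, 0], "roll": 0, "hand": -1}])

```text
t: 27.88
eef_pos: [0.5305, 0.0574, 0.1078]
ee_rot: [0.47, 0.529, -0.529, -0.469]
force: [0.3, -1.6, 4.7]
grip_width: 0.0158
```

```bash
python3 -c "
from h import *
go([.5298,.0569,.108],1.987-.65)
for q in range(4): eyes.capture('side');print(np.array(robot.read_state()['force']),np.array(robot.read_state()['ft_torque']))"
```

```text
t 27.88 tcp [0.5305 0.0574 0.1078] yaw 1.69 w 0.01581566314265117 F [ 0.3419 -1.6256  4.7162]
 dp [-0.4, -0.2, 0.7] roll 0.353
[-1.1636 -1.6622  5.2264] [-0.4225  0.0505 -0.0986]
[-1.219  -2.4519  5.5174] [-0.421   0.0779 -0.1003]
[ 0.6011 -1.7896  5.9323] [-0.3185  0.0818 -0.1254]
[ 0.9546 -0.8058  5.1241] [-0.3834  0.0961 -0.0532]
```

>>> servo_tool(rows=[{"dp": [0, 0, 0], "roll": 0.06, "hand": -1}, {"dp": [0, 0, 0], "roll": 0.06, "hand": -1}, {"dp": [0, 0, 0], "roll": 0.06, "hand": -1}, {"dp": [0, 0, 0], "roll": 0.06, "hand": -1}, {"dp": [0, 0, 0], "roll": 0.06, "hand": -1}, {"dp": [0, 0, 0], "roll": 0.05, "hand": -1}, {"dp": [0, 0, 0], "roll": 0, "hand": -1}, {"dp": [0, 0, 0], "roll": 0, "hand": -1}])

```text
t: 29.08
eef_pos: [0.5306, 0.0572, 0.1078]
ee_rot: [0.554, 0.44, -0.439, -0.554]
force: [0.6, -2.4, 5.3]
grip_width: 0.0158
```

```bash
python3 -c "
from h import *
go([.5298,.0569,.108],1.987-.65)
for n in('top','side'):
  p=eyes.capture(n);print(np.array(robot.read_state()['force']),np.array(robot.read_state()['ft_torque']))
a=np.array(p['pixels'])[110:240,150:280,::-1]
cv2.imwrite('pics/s7.png',cv2.resize(a,None,fx=4.6,fy=4.6,interpolation=cv2.INTER_CUBIC))
for y in(.416-.65,yaw(robot.read_state())-np.pi/2):
  u=np.array([np.cos(y),np.sin(y),0])
  print((proj(p,np.array([.53,.057,.096])-.045*u)-[150,110])*4.6,(proj(p,np.array([.53,.057,.074])-.0485*u)-[150,110])*4.6)
"
```

```text
t 29.07 tcp [0.5306 0.0572 0.1078] yaw 1.3411 w 0.015838002565526293 F [ 0.5676 -2.3538  5.2827]
 dp [-0.5, -0.2, 0.7] roll 0.0041
[ 0.4176 -2.3933  5.6238] [-0.4958 -0.0194  0.0441]
[ 0.4054 -2.1643  5.8815] [-0.5263 -0.0006  0.0257]
[252.2133 339.7115] [250.318  372.2733]
[252.3966 339.9413] [250.5121 372.5214]
```

View pics/s7.png

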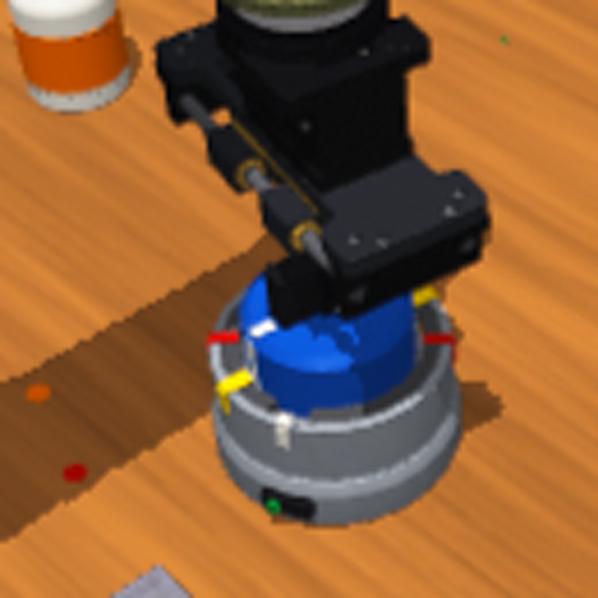

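>>> servo_tool(rows=[{"dp": [0, 0, 0], "roll": 0, "hand": -1}, {"dp": [0, 0, 0], "roll": 0, "hand": -1}, {"dp": [0, 0, 0], "roll": 0, "hand": -1}, {"dp": [0, 0, 0], "roll": 0, "hand": -1}])

```text
t: 29.68
eef_pos: [0.5306, 0.0572, 0.1078]
ee_rot: [0.554, 0.44, -0.439, -0.554]
force: [0.1, -3.3, 6.1]
grip_width: 0.0159
```

```bash
python3 -c "
from h import *
go([.5298,.0569,.108],1.337);print(robot.hand_in());go([.5298,.0569,.108],1.337)"
```

```text
t 29.68 tcp [0.5306 0.0572 0.1078] yaw 1.3411 w 0.01589775614275946 F [ 0.0851 -3.2587  6.0922]
 dp [-0.5, -0.2, 0.7] roll 0.0041
the job is handed in; nothing more can be done
None
the job is handed in; nothing more can be done
```

The job is done and handed in at about 29.7 s. Green and red are each in a pocket, and the lid is seated and held at the yellow mark; `hand_in()` reported no verdict.

- **Pots:** both went into their pockets without contact force. The side picture taken before the lid went on shows both upright and home.
- **Lid:** I lowered it with its lugs in the notches until it touched the floor, with the underside at about 60 mm by the tool height. I then turned it about 0.65 rad clockwise from the seated position.
- **Last checks:** the tool was steady at yaw 1.341 (target 1.337) and still gripping the bar at 15.9 mm, pressing down with about 6 N. The last picture shows the lid level and its white stripe in line with the yellow mark.
- **Not confirmed:** I could not read the ring angle directly; about 0.6 rad is inferred from the tool angle and that picture. The wrist moment about vertical was too noisy to confirm the spring torque.
- **Bystanders:** I saw none of them move in the pictures, but I did not measure their positions again at the end.

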